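# Hold a specimen vial down on a press-to-run shaker

### The arm

A 7-joint arm with a two-finger parallel gripper is mounted at the origin on the work surface. World frame = base frame: x ahead of the robot, y to its left, z up, the work surface at z = 0. Lengths are in m, angles in rad, forces in N, time in s.
With the tool pointing down it reaches from about 0.4 to 0.85 m from the base axis. Payload 4.5 kg.
Tool frame: the origin (TCP) lies at the very end of the fingers, on their centre line; the grasp point (between the pads) lies 19 mm behind it; z points along the fingers, x is the direction in which the jaws open and shut, and the axes are right-handed (so a half turn about z gives the same grasp; the last joint's range is limited). The gripper opens to 88 mm and grips with 3 to 60 N. Pads are 18 mm wide; open, the fingers measure 123 mm over their backs; the gripper's body (75 mm by 187 mm) begins 45 mm behind the grasp point.
Start: joints at [1.141, 0.689, -0.195, 1.565, 0.157, 0.902, -0.215], TCP at [0.28, -0.559, 0.239] pointing down, gripper open.
Joint ranges: [-3.01, 3.01], [-0.46, 2.08], [-1.47, 1.51], [0.13, 2.56], [-1, 4.14], [0.04, 2.09], [-2.66, 2.66]. Speed limits (rad/s): [2.57, 2.57, 3.14, 3.14, 3.14, 3.14, 3.14].

### API

Orientations are given as a unit quaternion [x, y, z, w].
In Python, from plant import * gives the robot as it stands.
- The arm moves only by the tool apply_moves, never from a script. Its argument "series" is a list of rows, each an object of numbers: "x", "y", "z": the shift along the tool's x, y, z in units of 80 cm (1.0 is 80 cm); "wx", "wy", "wz": the turn, a rotation vector about the tool's x, y, z in units of pi rad (1.0 is pi rad); "fingers": the opening, from -1 (shut) to 1 (fully open), so that 0 is half open. In form: [{"x": .., "y": .., "z": .., "wx": .., "wy": .., "wz": .., "fingers": ..}, ...]. A call has 1 to 8 rows; each row shifts and turns the pose as measured when the row begins, along the tool's axes as they then stand; what a row does not reach is not made up. A row lasts 1/8 s, in which the tool goes at most 62.5 mm and 10.7 degrees, less where a joint would pass 70% of its speed; a pose out of reach is approached as far as the arm can. A call with a number of a shift or a turn outside -1 to 1 is refused whole. A call with a gripper value outside its range is refused whole. The fingers move at their own pace and stop on an object; "force" is the grip in N (left out, the last holds). Time passes only in rows, so rows that do not move let the fingers close. It gives the time, the measured TCP pose, the force and the opening at its end, in the units of the state.
- get_state(): the state, without advancing time (a new reading comes with each control period).
- snapshot(name): name is "side" or "top" or "wrist"; returns (picture, depth): 420x560x3 uint8, red, green, blue; 420x560 float32, m along the optical axis (not along the pixel's ray), 0 where there is no reading.
- camera_model(name): a dict with "camera_matrix" (3x3 intrinsics, pixels), "world_from_camera" (4x4, takes a point from camera to world coordinates). Camera axes: x right, y up, looking along -z (the intrinsics and any distortion apply to the point x, -y, -z); pixel columns grow to the right and rows downward; lengths in m; the calibration is good to about 2 mm. The wrist camera is an equidistant fisheye: a pixel r from the principal point sees the ray r / f radians off the axis. A picture is of the moment at which its call begins: read the wrist's pose just before it. camera_model takes no time and is no camera call; for the wrist camera it gives the pose at the moment of the call.
- finish_job(): hands the job in, once; it reports no verdict.
The state is a dict: "clock": time; "q": joint angles; "qd": joint speeds; "joint_torque": joint torques, N m; "tool_pos": TCP position; "eef_rot": TCP orientation; "contact_force": force on the tool from outside, world axes, zero at the start; "moment": the same for the moment, N m; "opening": opening from 0.0 (shut) to 1.0 (fully open).
Only numpy, scipy, OpenCV 4.12 (cv2) and the standard library are available. Lean on these libraries where they do the work, as an engineer would, in place of code of your own. Each camera call takes 0.05 s, during which the arm holds its last target. There are 200 camera calls.

### The job

Arm the small white shaker by swinging its red-gripped side lever all the way down to its stop and letting it spring back up fully. Then take the orange-capped vial out of the rack, stand it upright in the shaker's rubber cup and push it down so that the sprung cup sinks about half of its 14 mm travel. Finish while still gripping the vial and holding the cup down like that, only the vial touching the shaker and the other vials and loose things left where they were.

Things in the scene. Friction and masses are not known exactly. Their poses are not given: they have to be found in the camera images.
- shaker: White box-shaped vial shaker fixed to the table, 130 (x) x 120 (y) x 64 mm high, with a black rubber cup on top and a lever on its left (+y) side. Origin: centre of its underside on the table; x points from its front (facing the robot at yaw 0) to its back, y to its left side, z up.
- lever (a joint): Shaker's arming lever: steel rod 100 mm long hinged about the shaker's y axis at (0, 72, 62) mm in the shaker's frame, reaching forward (-x). Radians: 0 = up (rod 0.4 above level), grows as the grip is pushed down, 0.7 = bottom stop (0.3 below level). A spring returns it to 0 when released; about 2 N at the grip to start, 5 N at the stop.
- lever_grip (a point): Centre of the lever's red grip, a bar 18 mm in diameter, 60 mm long, parallel to the shaker's y axis, 92 mm ahead of the shaker's centre (27 mm clear of its front face) when up, 101 mm above the table; 96 mm ahead and 32 mm above the table at the stop. Can be pushed down from above with closed fingers.
- cup (a joint): Travel of the shaker's sprung rubber cup, straight down, in m: 0 = up, 0.014 = bottomed. Spring of 0.6 N/mm: starts to sink at about 1.5 N, about 5.5 N at half travel (7 mm), about 10 N at the bottom. The shaker runs between 4 and 10 mm.
- cup_seat (a point): Centre of the cup's inner floor, where the vial's underside rests: on the vertical axis through the shaker's centre, 88 mm above the table when the cup is up, sinking with it. Cup open on top, 14 mm deep, inner diameter 33 mm at the floor, 40 mm at the rim, outer 48 mm; the orange skirt below sinks into the housing.
- rack: White rack fixed to the table, 50 (x) x 200 (y) x 30 mm high, with four round pockets, 30 mm diameter, 22 mm deep, in a row along its y axis at -75, -25, 25, 75 mm. A vial stands in each, underside 8 mm and cap top 84 mm above the table. Origin: centre of its underside; z up.
- vial_orange: Closed amber glass vial, 28 mm diameter over its whole length (glass and cap), 76 mm tall, about 50 g, bright orange screw cap on the top 18 mm. Origin: centre of its underside; z up along its axis. This is the vial to hold on the shaker; it stands in any one of the rack's pockets. Grip it across the rack's x axis.
- vial_white1: Closed amber glass vial, 28 mm diameter over its whole length (glass and cap), 76 mm tall, about 50 g, white screw cap on the top 18 mm. Origin: centre of its underside; z up along its axis. Stands in the rack; leave alone.
- vial_white2: Closed amber glass vial, 28 mm diameter over its whole length (glass and cap), 76 mm tall, about 50 g, white screw cap on the top 18 mm. Origin: centre of its underside; z up along its axis. Stands in the rack; leave alone.
- vial_white3: Closed amber glass vial, 28 mm diameter over its whole length (glass and cap), 76 mm tall, about 50 g, white screw cap on the top 18 mm. Origin: centre of its underside; z up along its axis. Stands in the rack; leave alone.
- jar: Clear glass jar with white lid, 68 mm diameter, 95 mm tall, beyond the shaker and rack. Origin: centre of its underside. Leave alone.
- dropper: Green glass dropper bottle with orange bulb, 36 mm diameter, 100 mm tall. Origin: centre of its underside. Leave alone.
- dish: Shallow glass dish, 84 mm diameter, 16 mm tall, near the robot. Origin: centre of its underside. Leave alone.
- forceps: Steel forceps lying flat along their x axis, 135 mm long, 6 mm thick. Origin: on the table under the middle. Leave alone.

How it is judged:
By the outcome, as a careful person would: the job done as asked, in the order asked, and still so for the second after the job is handed in, while the arm keeps its last pose, push and grip.
It also fails if it takes over 59 s, if anything falls off the work surface, if the arm or the gripper's body presses on something with over 40 N, if the wrist force passes 120 N, or if a joint passes its speed limit or range.

## Working session

There is one attempt and no reset: what is moved stays moved. The work goes in short steps, Python scripts to look and compute and a tool call to move; the robot and the scene stay as the last step left them, time stands still between calls to the robot, and variables do not carry over. Pictures are saved under pics/ and viewed, about 8 in all and at most 12, crops included, and the job is handed in when it is done.

Besides the shell and the picture viewer there is one more tool, called after "Emit:" as name(argument=value, ...) on one line, values as JSON. apply_moves: Moves the arm, as the interface text tells. Its arguments: {"type":"object","properties":{"series":{"type":"array","items":{"type":"object","properties":{"x":{"type":"number"},"y":{"type":"number"},"z":{"type":"number"},"wx":{"type":"number"},"wy":{"type":"number"},"wz":{"type":"number"},"fingers":{"type":"number"}}}},"force":{"type":"number"}},"required":["series"]}

```bash
mkdir -p pics; python3 - <<'E'
from plant import *
import cv2,numpy as np
s=get_state();print(s)
for n in("top","side"):
    p,d=snapshot(n);cv2.imwrite(f"pics/{n}0.png",p[:,:,::-1]);np.savez(f"{n}0.npz",p=p,d=d,**{k:np.array(v) for k,v in camera_model(n).items() if k in("camera_matrix","world_from_camera")})
    print(camera_model(n))
E
```

```text
{'clock': 0.0, 'q': array([ 1.1408187 ,  0.68997433, -0.19451842,  1.56635718,  0.15729481,
        0.90250985, -0.21512177]), 'qd': array([ 0.00050625, -0.00231159,  0.00128921,  0.0020788 , -0.00038195,
        0.00072411,  0.00018495]), 'joint_torque': array([ 9.01577423e-04, -5.27566159e+01, -1.26624450e+00, -1.53429848e+01,
       -5.25049295e-02,  6.64291583e-03,  1.46079806e-04]), 'tool_pos': array([ 0.27925037, -0.55842538,  0.23791268]), 'eef_rot': array([ 8.50701559e-01, -5.25648166e-01, -8.22445622e-04, -4.30993138e-04]), 'contact_force': array([-0.45949396, -0.46937082, -0.05950304]), 'moment': array([ 0.03124827, -0.01409817,  0.00516504]), 'opening': 0.9960584811391897}
{'camera_matrix': array([[495.59909069,   0.        , 268.72895813],
       [  0.        , 495.59909069, 214.44881355],
       [  0.        ,   0.        ,   1.        ]]), 'world_from_camera': array([[ 0.01861865,  0.99669739, -0.07904213,  0.47572518],
       [-0.99970285,  0.01731402, -0.01715886, -0.00319036],
       [-0.01573365,  0.07933812,  0.99672359,  1.53090044],
       [ 0.        ,  0.        ,  0.        ,  1.        ]])}
{'camera_matrix': array([[391.18870413,   0.        , 278.63819261],
       [  0.        , 391.18870413, 206.58913681],
       [  0.        ,   0.        ,   1.        ]]), 'world_from_camera': array([[-0.82737236,  0.34131356, -0.44604936,  0.19505961],
       [-0.56122741, -0.5333465 ,  0.63290229,  0.57556923],
       [-0.02188073,  0.77398099,  0.63283068,  0.6232398 ],
       [ 0.        ,  0.        ,  0.        ,  1.        ]])}
```

View pics/top0.png

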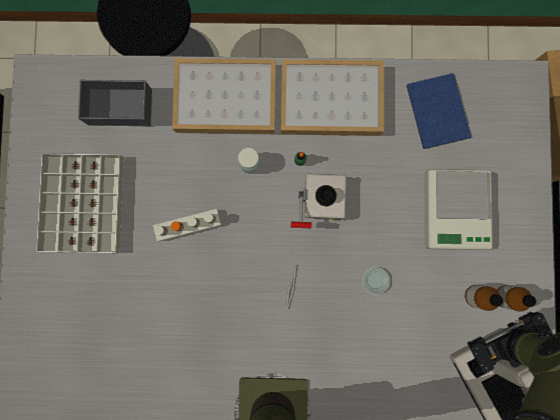

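View pics/side0.png

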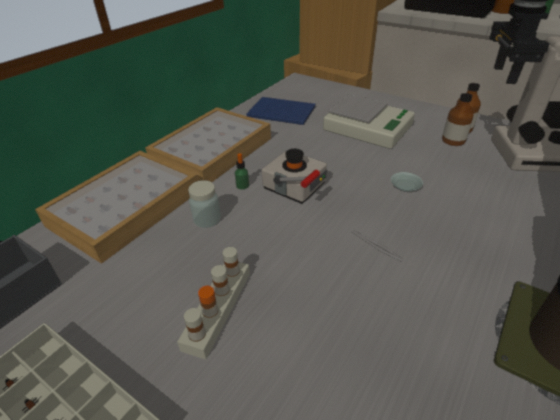

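The top view shows the cup at about (326,196), the red grip at (301,225), the orange cap at (176,226), the rack running from (157,233) to (221,215), the dropper at (301,158) and the jar at (248,158). The side view agrees, and the orange vial is second from the +y end of the rack.

```bash
cat > h.py <<'E'
import numpy as np,cv2
from scipy.spatial.transform import Rotation as R
def cloud(n):
    z=np.load(n);d=z['d'];K=z['camera_matrix'];T=z['world_from_camera']
    v,u=np.mgrid[:d.shape[0],:d.shape[1]]
    c=np.stack([(u-K[0,2])/K[0,0]*d,-(v-K[1,2])/K[1,1]*d,-d],-1)
    return z['p'].astype(int),c@T[:3,:3].T+T[:3,3]
E
python3 - <<'E'
from h import *
p,w=cloud("top0.npz")
def reg(name,u0,u1,v0,v1,f):
    P=w[v0:v1,u0:u1].reshape(-1,3);C=p[v0:v1,u0:u1].reshape(-1,3)
    m=f(P,C);Q=P[m];a=cv2.minAreaRect((Q[:,:2]*1000).astype(np.float32))
    print(name,m.sum(),"mean",Q.mean(0).round(4),"rect",np.round(a[0],1),np.round(a[1],1),round(a[2],1),"zmax",Q[:,2].max().round(4))
reg("grip",285,318,215,235,lambda P,C:(C[:,0]>110)&(C[:,1]<60)&(P[:,2]>.03))
reg("housing",295,355,165,230,lambda P,C:(P[:,2]>.055)&(P[:,2]<.07)&(C.min(1)>100))
reg("cup",310,342,180,212,lambda P,C:(P[:,2]>.085)&(C.max(1)<70))
reg("orange",165,190,215,240,lambda P,C:(C[:,0]>140)&(C[:,2]<70)&(P[:,2]>.07))
reg("rack",145,230,200,250,lambda P,C:(P[:,2]>.02)&(P[:,2]<.036))
reg("racktall",145,230,200,250,lambda P,C:(P[:,2]>.07))
reg("jar",230,265,140,178,lambda P,C:(P[:,2]>.08))
reg("dropper",290,312,145,172,lambda P,C:(P[:,2]>.03))
E
```

```text
grip 108 mean [ 0.5608 -0.07    0.1098] rect [561.1 -70.4] [14.9 54.8] 0.4 zmax 0.1181
housing 1216 mean [ 0.6518 -0.1451  0.0647] rect [ 652.8 -137. ] [133.7 129.5] 88.8 zmax 0.07
cup 184 mean [ 0.6502 -0.1435  0.1185] rect [579.8 -74. ] [ 45.2 248.1] 45.9 zmax 1.5309
orange 62 mean [0.5524 0.2961 0.0853] rect [552.6 296.8] [23.6 24.1] 27.3 zmax 0.0943
rack 658 mean [0.5585 0.2669 0.0305] rect [559.5 272.5] [ 50.6 200.1] 15.6 zmax 0.036
racktall 320 mean [0.5558 0.2621 0.1387] rect [544.8 172. ] [366.7  86.2] 81.7 zmax 1.5309
jar 333 mean [0.7523 0.0854 0.1134] rect [635.7  34.3] [323.4  58.2] 23.4 zmax 1.5309
dropper 117 mean [ 0.7549 -0.0655  0.1134] rect [628.3 -45.4] [ 34.3 314.7] 80.8 zmax 1.5309
```

```bash
python3 - <<'E'
from h import *
p,w=cloud("top0.npz")
for v in range(280,420,14): print(v,[tuple(np.round(w[v,u],2)) for u in range(440,560,20)])
for n in ("top0.npz","side0.npz"):
    z=np.load(n);T=np.linalg.inv(z['world_from_camera']);K=z['camera_matrix']
    for P in([.28,-.559,.24],[.28,-.559,.35]):
        c=T[:3,:3]@P+T[:3,3];print(n,K[0,2]+K[0,0]*c[0]/-c[2],K[1,2]+K[1,1]*c[1]/c[2])
E
```

```text
280 [(np.float64(0.41), np.float64(-0.5), np.float64(0.01)), (np.float64(0.41), np.float64(-0.56), np.float64(-0.0)), (np.float64(0.41), np.float64(-0.62), np.float64(0.0)), (np.float64(0.41), np.float64(-0.68), np.float64(0.0)), (np.float64(0.41), np.float64(-0.74), np.float64(0.0)), (np.float64(0.41), np.float64(-0.8), np.float64(0.0))]
294 [(np.float64(0.36), np.float64(-0.5), np.float64(0.0)), (np.float64(0.36), np.float64(-0.56), np.float64(0.0)), (np.float64(0.37), np.float64(-0.58), np.float64(0.11)), (np.float64(0.37), np.float64(-0.66), np.float64(0.05)), (np.float64(0.38), np.float64(-0.69), np.float64(0.12)), (np.float64(0.37), np.float64(-0.8), np.float64(0.0))]
308 [(np.float64(0.32), np.float64(-0.5), np.float64(0.0)), (np.float64(0.32), np.float64(-0.56), np.float64(0.0)), (np.float64(0.33), np.float64(-0.59), np.float64(0.08)), (np.float64(0.32), np.float64(-0.68), np.float64(-0.0)), (np.float64(0.34), np.float64(-0.69), np.float64(0.11)), (np.float64(0.33), np.float64(-0.8), np.float64(-0.0))]
322 [(np.float64(0.28), np.float64(-0.5), np.float64(0.0)), (np.float64(0.
[... 1814 characters left out ...]
), (np.float64(0.11), np.float64(-0.62), np.float64(0.13)), (np.float64(0.11), np.float64(-0.67), np.float64(0.14)), (np.float64(0.25), np.float64(-0.46), np.float64(0.66))]
406 [(np.float64(0.03), np.float64(-0.5), np.float64(0.0)), (np.float64(0.03), np.float64(-0.56), np.float64(0.01)), (np.float64(0.05), np.float64(-0.6), np.float64(0.05)), (np.float64(0.07), np.float64(-0.62), np.float64(0.14)), (np.float64(0.08), np.float64(-0.67), np.float64(0.14)), (np.float64(0.23), np.float64(-0.44), np.float64(0.68))]
top0.npz 493.540732451438 335.0897436480911
top0.npz 514.1918155765875 342.81687083142054
side0.npz 503.85798411308656 74.36672869125695
side0.npz 519.7226990793591 28.60251269264836
```

Emit:
apply_moves(series=[{"x":-0.041,"y":-0.062,"fingers":-1},{"x":-0.041,"y":-0.062,"fingers":-1},{"x":-0.041,"y":-0.062,"fingers":-1},{"x":-0.041,"y":-0.062,"wz":0.04,"fingers":-1},{"x":-0.05,"y":-0.055,"wz":0.05,"fingers":-1},{"x":-0.055,"y":-0.05,"wz":0.05,"fingers":-1},{"x":-0.06,"y":-0.04,"fingers":-1},{"fingers":-1}], force=20)

```text
schema error: expected keys x, y, z, wx, wy, wz, fingers
```

```bash
cat >> h.py <<'E'
def to(s,xyz,yaw=None):
    r=R.from_quat(s['eef_rot']);d=r.inv().apply(np.array(xyz)-s['tool_pos'])
    x=r.as_matrix()[:,0];y0=np.degrees(np.arctan2(x[1],x[0]))
    yaw=y0 if yaw is None else yaw
    g=np.radians(yaw);t=R.from_matrix([[np.cos(g),np.sin(g),0],[np.sin(g),-np.cos(g),0],[0,0,-1]])
    print("pos",np.round(s['tool_pos'],4),"yaw",y0.round(1),"q",s['q'].round(2),"F",s['contact_force'].round(1),"op",round(s['opening'],3),"t",s['clock'])
    print("shift units",(d/.8).round(4),"turn units",((r.inv()*t).as_rotvec()/np.pi).round(4))
E
python3 -c "
from plant import *;from h import *
to(get_state(),[.557,-.071,.16],-90)"
```

```text
pos [ 0.2793 -0.5585  0.238 ] yaw -63.4 q [ 1.14  0.69 -0.19  1.57  0.16  0.9  -0.22] F [-0.2 -1.2  0.2] op 1.001 t 0.1
shift units [-0.3895 -0.5831  0.0981] turn units [0.0002 0.0005 0.1477]
```

All keys are required.

Emit:
apply_moves(series=[{"x":-0.041,"y":-0.062,"z":0,"wx":0,"wy":0,"wz":0,"fingers":-1},{"x":-0.041,"y":-0.062,"z":0,"wx":0,"wy":0,"wz":0,"fingers":-1},{"x":-0.041,"y":-0.062,"z":0,"wx":0,"wy":0,"wz":0,"fingers":-1},{"x":-0.041,"y":-0.062,"z":0,"wx":0,"wy":0,"wz":0.04,"fingers":-1},{"x":-0.05,"y":-0.055,"z":0,"wx":0,"wy":0,"wz":0.05,"fingers":-1},{"x":-0.055,"y":-0.05,"z":0,"wx":0,"wy":0,"wz":0.05,"fingers":-1},{"x":-0.06,"y":-0.04,"z":0,"wx":0,"wy":0,"wz":0,"fingers":-1},{"x":0,"y":0,"z":0,"wx":0,"wy":0,"wz":0,"fingers":-1}], force=20)

```text
clock: 1.1
tool_pos: [0.496, -0.191, 0.2345]
eef_rot: [0.71, -0.705, -0.002, -0.0]
contact_force: [-0.3, -0.8, -0.4]
opening: 0.118
```

```bash
python3 -c "
from plant import *;from h import *
to(get_state(),[.557,-.071,.16],-90)"
```

```text
pos [ 0.496  -0.191   0.2345] yaw -89.6 q [ 0.29  0.57 -0.02  1.85  0.01  0.72 -1.29] F [-0.3 -0.8 -0.4] op 0.118 t 1.1
shift units [-0.1491 -0.0775  0.0936] turn units [0.0008 0.0013 0.0022]
```

Emit:
apply_moves(series=[{"x":-0.05,"y":-0.026,"z":0.015,"wx":0,"wy":0,"wz":0,"fingers":-1},{"x":-0.05,"y":-0.026,"z":0.03,"wx":0,"wy":0,"wz":0,"fingers":-1},{"x":-0.05,"y":-0.026,"z":0.03,"wx":0,"wy":0,"wz":0.002,"fingers":-1},{"x":0,"y":0,"z":0.01,"wx":0,"wy":0,"wz":0,"fingers":-1}], force=20)

```text
clock: 1.6
tool_pos: [0.5586, -0.0714, 0.1646]
eef_rot: [-0.706, 0.709, 0.001, -0.001]
contact_force: [-0.3, -0.3, 0.2]
opening: 0.004
```

```bash
python3 -c "
from plant import *;from h import *
to(get_state(),[.557,-.071,.125],-90)
p,d=snapshot('side');cv2.imwrite('pics/s1.png',cv2.resize(p[120:230,220:380,::-1],None,fx=5,fy=5))"
```

```text
pos [ 0.5586 -0.0714  0.1646] yaw -90.2 q [ 0.04  0.71  0.01  1.83 -0.01  0.6  -1.52] F [-0.3 -0.3  0.2] op 0.004 t 1.6
shift units [-0.0004  0.0018  0.0495] turn units [ 0.0008  0.0003 -0.0013]
```

View pics/s1.png

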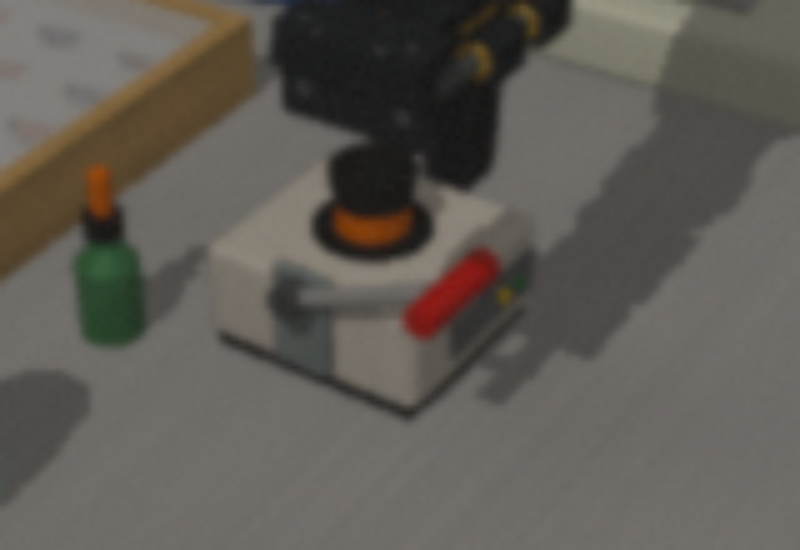

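The closed fingers' tip, at about (470,180) in the crop, is above the red grip at (450,290), so I'm pressing down.

Emit:
apply_moves(series=[{"x":0,"y":0.001,"z":0.03,"wx":0,"wy":0,"wz":0,"fingers":-1},{"x":0,"y":0,"z":0.025,"wx":0,"wy":0,"wz":0,"fingers":-1},{"x":0,"y":0,"z":0.025,"wx":0,"wy":0,"wz":0,"fingers":-1},{"x":0,"y":0,"z":0.025,"wx":0,"wy":0,"wz":0,"fingers":-1},{"x":0,"y":0,"z":0.02,"wx":0,"wy":0,"wz":0,"fingers":-1},{"x":0,"y":0,"z":0.01,"wx":0,"wy":0,"wz":0,"fingers":-1},{"x":0,"y":0,"z":0.004,"wx":0,"wy":0,"wz":0,"fingers":-1},{"x":0,"y":0,"z":0,"wx":0,"wy":0,"wz":0,"fingers":-1}], force=20)

```text
clock: 2.65
tool_pos: [0.5518, -0.0867, 0.0535]
eef_rot: [-0.699, 0.715, 0.0, -0.004]
contact_force: [-2.8, 2.6, 5.2]
opening: 0.005
```

```bash
python3 -c "
from plant import *;from h import *
to(get_state(),[.557,-.071,.041],-90)"
```

```text
pos [ 0.5518 -0.0867  0.0535] yaw -91.3 q [ 0.06  0.89  0.01  1.89 -0.    0.36 -1.52] F [-2.8  2.6  5.2] op 0.005 t 2.65
shift units [-0.0198 -0.0062  0.0154] turn units [ 0.002  -0.0018 -0.0071]
```

Emit:
apply_moves(series=[{"x":-0.006,"y":-0.002,"z":0.003,"wx":0,"wy":0,"wz":-0.003,"fingers":-1},{"x":-0.006,"y":-0.002,"z":0.005,"wx":0,"wy":0,"wz":-0.002,"fingers":-1},{"x":-0.004,"y":-0.001,"z":0.006,"wx":0,"wy":0,"wz":0,"fingers":-1}], force=20)

```text
clock: 3.02
tool_pos: [0.556, -0.081, 0.0434]
eef_rot: [-0.703, 0.711, -0.003, -0.007]
contact_force: [-0.9, -2.9, 5.2]
opening: 0.007
```

```bash
python3 -c "
from plant import *;from h import *
to(get_state(),[.557,-.071,.041],-90)
p,d=snapshot('side');cv2.imwrite('pics/s2.png',cv2.resize(p[120:230,220:380,::-1],None,fx=5,fy=5))"
```

```text
pos [ 0.556  -0.081   0.0434] yaw -90.6 q [ 0.04  0.91  0.02  1.89 -0.    0.35 -1.53] F [-0.9 -2.9  5.2] op 0.007 t 3.025
shift units [-0.0125 -0.0011  0.0028] turn units [ 0.0016 -0.0047 -0.0036]
```

View pics/s2.png

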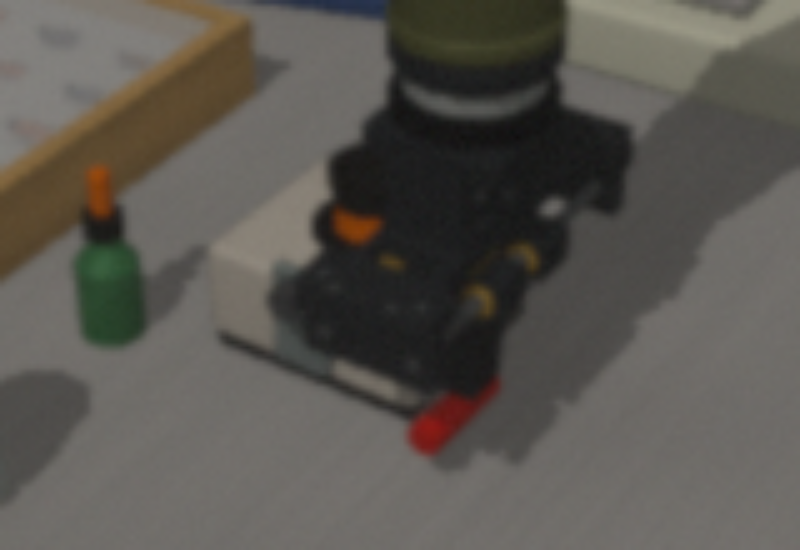

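The grip at (450,415) is near its stop with the fingers still on it. I'll push until the force clearly exceeds the spring's.

Emit:
apply_moves(series=[{"x":-0.006,"y":0,"z":0.006,"wx":0,"wy":0,"wz":0,"fingers":-1},{"x":-0.004,"y":0,"z":0.01,"wx":0,"wy":0,"wz":0,"fingers":-1},{"x":-0.003,"y":0,"z":0.012,"wx":0,"wy":0,"wz":0,"fingers":-1}], force=20)

```text
clock: 3.45
tool_pos: [0.5575, -0.0804, 0.0365]
eef_rot: [-0.7, 0.714, -0.01, -0.009]
contact_force: [-20.9, 2.3, 106.0]
opening: 0.003
```

```bash
python3 -c "
from plant import *;from h import *
to(get_state(),[.557,-.071,.041],-90)"
```

```text
pos [ 0.5575 -0.0804  0.0365] yaw -91.1 q [ 0.03  0.92  0.04  1.89 -0.    0.32 -1.54] F [-20.9   2.3 106. ] op 0.003 t 3.45
shift units [-0.0116  0.0009 -0.0059] turn units [-0.0006 -0.0087 -0.0063]
```

The stop is reached firmly, with 106 N at the wrist. Release straight up at once.

Emit:
apply_moves(series=[{"x":0,"y":0,"z":-0.02,"wx":0,"wy":0,"wz":0,"fingers":-1},{"x":0,"y":0,"z":-0.03,"wx":0,"wy":0,"wz":0,"fingers":-1},{"x":0,"y":0,"z":-0.04,"wx":0,"wy":0,"wz":0,"fingers":-1},{"x":0,"y":0,"z":-0.04,"wx":0,"wy":0,"wz":0,"fingers":-1},{"x":0,"y":0,"z":-0.04,"wx":0,"wy":0,"wz":0,"fingers":-1},{"x":0,"y":0,"z":-0.04,"wx":0,"wy":0,"wz":0,"fingers":1},{"x":0,"y":0,"z":0,"wx":0,"wy":0,"wz":0,"fingers":1}], force=20)

```text
clock: 4.32
tool_pos: [0.5596, -0.0733, 0.2136]
eef_rot: [-0.701, 0.713, -0.013, -0.005]
contact_force: [-0.0, 0.2, 0.4]
opening: 0.211
```

```bash
python3 -c "
from plant import *;from h import *
to(get_state(),[.5527,.2966,.16],15.6)
p,d=snapshot('side');cv2.imwrite('pics/s3.png',cv2.resize(p[120:230,220:380,::-1],None,fx=5,fy=5))"
```

```text
pos [ 0.5596 -0.0733  0.2136] yaw -90.9 q [ 0.    0.63  0.05  1.8  -0.01  0.7  -1.54] F [-0.   0.2  0.4] op 0.211 t 4.325
shift units [-0.4638  0.0169  0.0546] turn units [ 0.0053 -0.0092 -0.5918]
```

View pics/s3.png

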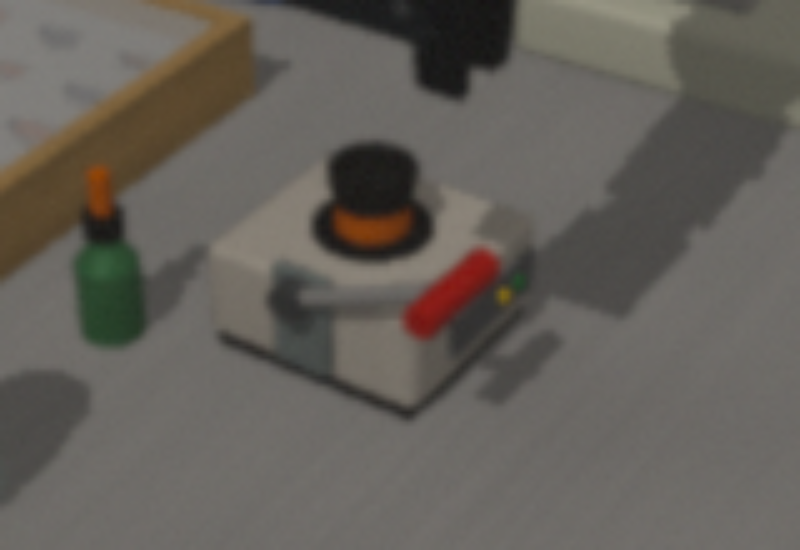

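The lever is fully back up: the grip is at the same pixels as before, (450,290). Next is the vial.

Emit:
apply_moves(series=[{"x":-0.04,"y":0,"z":0,"wx":0,"wy":0,"wz":0,"fingers":1},{"x":-0.075,"y":0,"z":0,"wx":0,"wy":0,"wz":0,"fingers":1},{"x":-0.077,"y":0,"z":0,"wx":0,"wy":0,"wz":0,"fingers":1},{"x":-0.077,"y":0,"z":0,"wx":0,"wy":0,"wz":0,"fingers":1},{"x":-0.077,"y":0,"z":0,"wx":0,"wy":0,"wz":0,"fingers":1},{"x":-0.075,"y":0.01,"z":0,"wx":0,"wy":0,"wz":0,"fingers":1},{"x":-0.03,"y":0,"z":0,"wx":0,"wy":0,"wz":-0.055,"fingers":1},{"x":0,"y":0,"z":0,"wx":0.005,"wy":-0.009,"wz":-0.058,"fingers":1}])

```text
clock: 5.38
tool_pos: [0.5504, 0.2989, 0.1861]
eef_rot: [0.817, -0.577, -0.0, 0.002]
contact_force: [0.3, -0.2, 0.3]
opening: 1.001
```

Emit:
apply_moves(series=[{"x":0,"y":0,"z":0,"wx":0,"wy":0,"wz":-0.058,"fingers":1},{"x":0,"y":0,"z":0,"wx":0,"wy":0,"wz":-0.058,"fingers":1},{"x":0,"y":0,"z":0,"wx":0,"wy":0,"wz":-0.058,"fingers":1},{"x":0,"y":0,"z":0,"wx":0,"wy":0,"wz":-0.058,"fingers":1},{"x":0,"y":0,"z":0,"wx":0,"wy":0,"wz":-0.058,"fingers":1},{"x":0,"y":0,"z":0,"wx":0,"wy":0,"wz":-0.058,"fingers":1},{"x":0,"y":0,"z":0,"wx":0,"wy":0,"wz":-0.058,"fingers":1},{"x":0,"y":0,"z":0,"wx":0,"wy":0,"wz":0,"fingers":1}])

```text
clock: 6.38
tool_pos: [0.5411, 0.2978, 0.1693]
eef_rot: [0.999, 0.038, -0.014, 0.005]
contact_force: [0.2, 0.1, -0.3]
opening: 1.002
```

```bash
python3 -c "
from plant import *;from h import *
to(get_state(),[.5527,.2966,.16],15.6)"
```

```text
pos [0.5411 0.2978 0.1693] yaw 4.4 q [-0.36  0.79 -0.39  1.62  0.36  0.83 -0.82] F [ 0.2  0.1 -0.3] op 1.002 t 6.375
shift units [0.0147 0.0026 0.0112] turn units [ 0.0017  0.0092 -0.0624]
```

Emit:
apply_moves(series=[{"x":0.008,"y":0.001,"z":0,"wx":0.001,"wy":0.005,"wz":-0.04,"fingers":1},{"x":0.006,"y":0.003,"z":0,"wx":0,"wy":0.004,"wz":-0.02,"fingers":1},{"x":0,"y":0,"z":0,"wx":0,"wy":0,"wz":0,"fingers":1}])

```text
clock: 6.75
tool_pos: [0.5509, 0.2959, 0.1654]
eef_rot: [0.992, 0.13, -0.003, 0.001]
contact_force: [0.2, -0.7, 0.2]
opening: 1.003
```

```bash
python3 -c "
from plant import *;from h import *
m=camera_model('wrist');p,d=snapshot('wrist');cv2.imwrite('pics/w1.png',p[:,:,::-1])
s=get_state();to(s,[.5527,.2966,.06],15.6)
K=m['camera_matrix'];T=m['world_from_camera'];print(K,T.round(3),m.keys())
def pr(P):
    c=np.linalg.inv(T)@np.append(P,1);v=np.array([c[0],-c[1],-c[2]]);r=np.hypot(v[0],v[1]);th=np.arctan2(r,v[2])
    return (K[0,2]+K[0,0]*th*v[0]/r,K[1,2]+K[1,1]*th*v[1]/r)
print('cap',pr([.5527,.2966,.084]),'grasp',pr(s['tool_pos']))
"
```

```text
pos [0.5508 0.2961 0.1655] yaw 14.9 q [-0.33  0.81 -0.43  1.62  0.42  0.82 -0.68] F [-0.6  0.6 -0.1] op 0.999 t 6.8
shift units [ 0.0034 -0.0003  0.1318] turn units [ 0.0006  0.002  -0.0036]
[[325.1922621    0.         274.19205525]
 [  0.         325.1922621  209.67711688]
 [  0.           0.           1.        ]] [[ 0.966 -0.248 -0.068  0.534]
 [ 0.257  0.926  0.277  0.368]
 [-0.005 -0.285  0.958  0.311]
 [ 0.     0.     0.     1.   ]] dict_keys(['camera_matrix', 'world_from_camera'])
cap (np.float64(275.78057276060844), np.float64(218.49084465532513)) grasp (np.float64(271.5782422174661), np.float64(269.2701446190391))
```

View pics/w1.png

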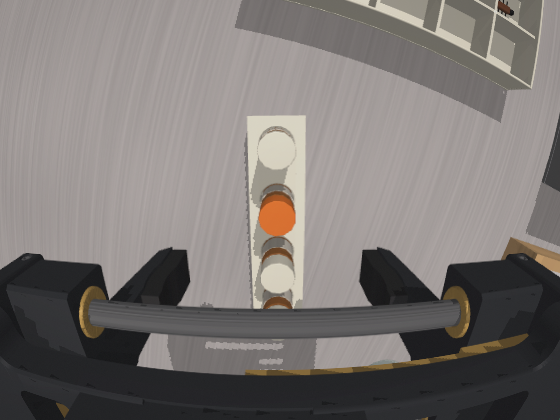

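The orange cap centre is at about (277,216) against a predicted (276,218), so the estimate holds within 2 mm. The fingers straddle it in line. Descending.

Emit:
apply_moves(series=[{"x":0.003,"y":-0.002,"z":0.015,"wx":0,"wy":0.002,"wz":-0.003,"fingers":1},{"x":0,"y":0,"z":0.025,"wx":0,"wy":0,"wz":0,"fingers":1},{"x":0,"y":0,"z":0.025,"wx":0,"wy":0,"wz":0,"fingers":1},{"x":0,"y":0,"z":0.025,"wx":0,"wy":0,"wz":0,"fingers":1},{"x":0,"y":0,"z":0.01,"wx":0,"wy":0,"wz":0,"fingers":1},{"x":0,"y":0,"z":0,"wx":0,"wy":0,"wz":0,"fingers":1}])

```text
clock: 7.55
tool_pos: [0.5507, 0.2995, 0.0793]
eef_rot: [0.991, 0.133, -0.001, 0.001]
contact_force: [-0.1, -0.4, -0.3]
opening: 0.999
```

```bash
python3 -c "
from plant import *;from h import *
to(get_state(),[.5533,.298,.046],15.6)"
```

```text
pos [0.5507 0.2995 0.0793] yaw 15.2 q [-0.37  0.92 -0.37  1.66  0.49  0.65 -0.74] F [-0.1 -0.4 -0.3] op 0.999 t 7.55
shift units [0.0027 0.0026 0.0416] turn units [ 0.0006  0.0007 -0.002 ]
```

Emit:
apply_moves(series=[{"x":0.003,"y":0.002,"z":0.02,"wx":0,"wy":0,"wz":-0.002,"fingers":1},{"x":0.002,"y":0.001,"z":0.017,"wx":0,"wy":0,"wz":0,"fingers":1},{"x":0,"y":0,"z":0.002,"wx":0,"wy":0,"wz":0,"fingers":1}])

```text
clock: 7.92
tool_pos: [0.5562, 0.2986, 0.047]
eef_rot: [0.991, 0.136, -0.0, 0.001]
contact_force: [-1.1, -0.8, 0.4]
opening: 1.005
```

```bash
python3 -c "
from plant import *;from h import *
to(get_state(),[.5533,.298,.046],15.6)"
```

```text
pos [0.5562 0.2986 0.047 ] yaw 15.6 q [-0.38  0.97 -0.35  1.66  0.52  0.6  -0.75] F [-1.1 -0.8  0.4] op 1.005 t 7.925
shift units [-0.0037 -0.0003  0.0012] turn units [ 0.0004  0.0001 -0.0001]
```

Emit:
apply_moves(series=[{"x":-0.003,"y":0,"z":0,"wx":0,"wy":0,"wz":0,"fingers":1},{"x":0,"y":0,"z":0,"wx":0,"wy":0,"wz":0,"fingers":0},{"x":0,"y":0,"z":0,"wx":0,"wy":0,"wz":0,"fingers":-0.8},{"x":0,"y":0,"z":0,"wx":0,"wy":0,"wz":0,"fingers":-0.8},{"x":0,"y":0,"z":0,"wx":0,"wy":0,"wz":0,"fingers":-0.8},{"x":0,"y":0,"z":0,"wx":0,"wy":0,"wz":0,"fingers":-0.8}], force=30)

```text
clock: 8.68
tool_pos: [0.5544, 0.2985, 0.0482]
eef_rot: [0.991, 0.135, 0.001, 0.0]
contact_force: [-0.8, -0.3, -0.9]
opening: 0.454
```

```bash
python3 -c "
from plant import *;from h import *
to(get_state(),[.5533,.298,.22],15.6)"
```

```text
pos [0.5544 0.2985 0.0482] yaw 15.6 q [-0.38  0.97 -0.34  1.67  0.52  0.6  -0.75] F [-0.8 -0.3 -0.9] op 0.454 t 8.675
shift units [-0.0011  0.0003 -0.2148] turn units [ 0.0002 -0.0006 -0.0002]
```

Still closing (28 mm ↔ opening 0.32).

Emit:
apply_moves(series=[{"x":0,"y":0,"z":0,"wx":0,"wy":0,"wz":0,"fingers":-0.8},{"x":0,"y":0,"z":0,"wx":0,"wy":0,"wz":0,"fingers":-0.8},{"x":0,"y":0,"z":0,"wx":0,"wy":0,"wz":0,"fingers":-0.8},{"x":0,"y":0,"z":0,"wx":0,"wy":0,"wz":0,"fingers":-0.8}], force=30)

```text
clock: 9.18
tool_pos: [0.5541, 0.2983, 0.0481]
eef_rot: [0.991, 0.135, 0.001, 0.0]
contact_force: [-0.3, -0.5, 0.6]
opening: 0.308
```

```bash
python3 -c "
from plant import *;from h import *
to(get_state(),[.5533,.298,.22],15.6)"
```

```text
pos [0.5541 0.2983 0.0481] yaw 15.6 q [-0.38  0.97 -0.34  1.67  0.52  0.6  -0.75] F [-0.3 -0.5  0.6] op 0.308 t 9.175
shift units [-0.0008  0.0003 -0.2149] turn units [ 0.0002 -0.0004 -0.0001]
```

Emit:
apply_moves(series=[{"x":0,"y":0,"z":-0.015,"wx":0,"wy":0,"wz":0,"fingers":-0.8},{"x":0,"y":0,"z":-0.025,"wx":0,"wy":0,"wz":0,"fingers":-0.8},{"x":0,"y":0,"z":-0.03,"wx":0,"wy":0,"wz":0,"fingers":-0.8},{"x":0,"y":0,"z":-0.04,"wx":0,"wy":0,"wz":0,"fingers":-0.8},{"x":0,"y":0,"z":-0.05,"wx":0,"wy":0,"wz":0,"fingers":-0.8},{"x":0,"y":0,"z":-0.05,"wx":0,"wy":0,"wz":0,"fingers":-0.8},{"x":0,"y":0,"z":-0.03,"wx":0,"wy":0,"wz":0,"fingers":-0.8},{"x":0,"y":0,"z":0,"wx":0,"wy":0,"wz":0,"fingers":-0.8}], force=30)

```text
clock: 10.18
tool_pos: [0.5545, 0.2993, 0.2562]
eef_rot: [0.991, 0.136, 0.005, -0.002]
contact_force: [0.1, 0.3, -0.4]
opening: 0.307
```

```bash
python3 -c "
from plant import *;from h import *
to(get_state(),[.653,-.143,.22],None)"
```

```text
pos [0.5545 0.2993 0.2562] yaw 15.6 q [-0.31  0.7  -0.48  1.53  0.37  0.99 -0.62] F [ 0.1  0.3 -0.4] op 0.307 t 10.175
shift units [-0.0306  0.5657  0.0437] turn units [-0.0007 -0.003   0.    ]
```

Emit:
apply_moves(series=[{"x":0,"y":0.04,"z":0,"wx":0,"wy":0,"wz":0,"fingers":-0.8},{"x":-0.005,"y":0.07,"z":0,"wx":0,"wy":0,"wz":0,"fingers":-0.8},{"x":-0.005,"y":0.075,"z":0,"wx":0,"wy":0,"wz":0,"fingers":-0.8},{"x":-0.005,"y":0.075,"z":0,"wx":0,"wy":0,"wz":0,"fingers":-0.8},{"x":-0.005,"y":0.075,"z":0,"wx":0,"wy":0,"wz":0,"fingers":-0.8},{"x":-0.005,"y":0.075,"z":0,"wx":0,"wy":0,"wz":0,"fingers":-0.8},{"x":-0.005,"y":0.075,"z":0,"wx":0,"wy":0,"wz":0,"fingers":-0.8},{"x":0,"y":0.05,"z":0,"wx":0,"wy":0,"wz":0,"fingers":-0.8}], force=30)

```text
clock: 11.18
tool_pos: [0.6453, -0.1275, 0.2484]
eef_rot: [0.99, 0.142, -0.0, -0.003]
contact_force: [-0.0, 0.1, -1.4]
opening: 0.311
```

```bash
python3 -c "
from plant import *;from h import *
to(get_state(),[.653,-.143,.2],15)"
```

```text
pos [ 0.6453 -0.1275  0.2484] yaw 16.3 q [ 0.39  0.76 -0.51  1.43  0.39  1.05  0.08] F [-0.   0.1 -1.4] op 0.311 t 11.175
shift units [0.0038 0.0217 0.0604] turn units [-0.0022 -0.      0.0071]
```

Emit:
apply_moves(series=[{"x":0.003,"y":0.014,"z":0.01,"wx":-0.002,"wy":0,"wz":0,"fingers":-0.8},{"x":0.001,"y":0.008,"z":0.03,"wx":0,"wy":0,"wz":0,"fingers":-0.8},{"x":0,"y":0,"z":0.03,"wx":0,"wy":0,"wz":0,"fingers":-0.8},{"x":0,"y":0,"z":0.015,"wx":0,"wy":0,"wz":0,"fingers":-0.8},{"x":0,"y":0,"z":0,"wx":0,"wy":0,"wz":0,"fingers":-0.8}], force=30)

```text
clock: 11.8
tool_pos: [0.6509, -0.1418, 0.1741]
eef_rot: [0.99, 0.142, -0.003, -0.002]
contact_force: [1.1, 0.2, -0.4]
opening: 0.31
```

```bash
python3 -c "
from plant import *;from h import *
s=get_state();to(s,[.653,-.143,.2],15)
p,w=cloud('top0.npz')
P=w[178:214,308:346].reshape(-1,3);Q=P[(P[:,2]>.094)&(P[:,2]<.108)]
a=cv2.minEnclosingCircle((Q[:,:2]*1000).astype(np.float32));print('rim',len(Q),a,Q.mean(0),np.median(Q,0),Q.min(0),Q.max(0))
P=w[178:214,308:346].reshape(-1,3);Q=P[(P[:,2]>.08)&(P[:,2]<.092)];print('floor',len(Q),Q.mean(0))
p,w=cloud('side0.npz')
P=w[120:230,220:380].reshape(-1,3);C=p[120:230,220:380].reshape(-1,3)
Q=P[(P[:,2]>.097)&(P[:,2]<.106)&(C.max(1)<70)&(np.hypot(P[:,0]-.653,P[:,1]+.143)<.03)];print('side rim',len(Q),cv2.minEnclosingCircle((Q[:,:2]*1000).astype(np.float32)),Q.mean(0))
for n in('side','wrist'):
    p,d=snapshot(n)
    cv2.imwrite(f'pics/{n}4.png',cv2.resize(p[70:200,200:390,::-1],None,fx=4,fy=4) if n=='side' else p[:,:,::-1])
"
```

```text
pos [ 0.6509 -0.1418  0.1741] yaw 16.3 q [ 0.39  0.85 -0.48  1.47  0.45  0.93  0.06] F [ 1.1  0.2 -0.4] op 0.31 t 11.8
shift units [ 0.002   0.002  -0.0324] turn units [-0.0015  0.0017  0.0073]
rim 81 ((652.1055297851562, -144.5390625), 23.410736083984375) [ 0.65475641 -0.14556998  0.10125959] [ 0.65802483 -0.14600799  0.10221795] [ 0.6304271  -0.16676101  0.09406192] [ 0.67550237 -0.12280054  0.10735974]
floor 106 [ 0.65229047 -0.14536282  0.087806  ]
side rim 89 ((649.3334350585938, -145.02381896972656), 24.311721801757812) [ 0.64911476 -0.14481822  0.10014858]
```

View pics/side4.png

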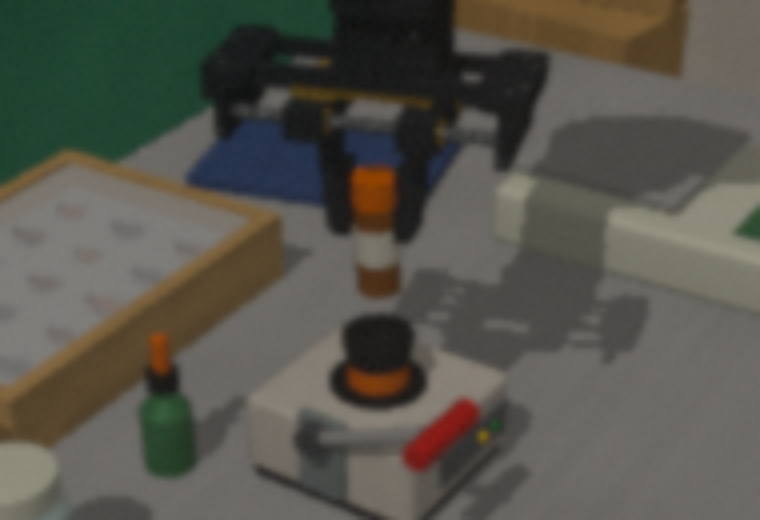

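View pics/wrist4.png

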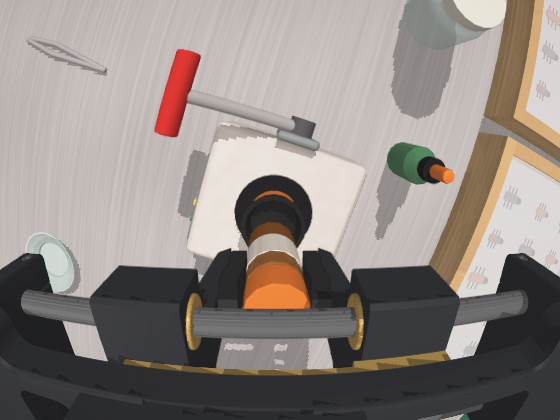

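The side view shows the vial hanging upright at u≈378, over the cup at u≈379. The wrist view agrees: the vial is in line with the cup at (273,212). The cup axis is about (0.652, -0.1445).

Emit:
apply_moves(series=[{"x":0.001,"y":0.004,"z":0.008,"wx":-0.001,"wy":0.002,"wz":0,"fingers":-0.8},{"x":0,"y":0,"z":0.015,"wx":0,"wy":0,"wz":0,"fingers":-0.8},{"x":0,"y":0,"z":0.008,"wx":0,"wy":0,"wz":0,"fingers":-0.8},{"x":0,"y":0,"z":0,"wx":0,"wy":0,"wz":0,"fingers":-0.8}], force=30)

```text
clock: 12.4
tool_pos: [0.6548, -0.1449, 0.1509]
eef_rot: [0.99, 0.142, 0.003, -0.0]
contact_force: [0.1, 0.3, -0.2]
opening: 0.311
```

```bash
python3 -c "
from plant import *;from h import *
to(get_state(),[.652,-.1445,.128],16)"
```

```text
pos [ 0.6548 -0.1449  0.1509] yaw 16.3 q [ 0.39  0.88 -0.47  1.49  0.47  0.88  0.05] F [ 0.1  0.3 -0.2] op 0.311 t 12.4
shift units [-0.0034 -0.0015  0.0285] turn units [ 0.0003 -0.0022  0.0016]
```

Emit:
apply_moves(series=[{"x":-0.003,"y":-0.001,"z":0.01,"wx":0,"wy":-0.001,"wz":0,"fingers":-0.8},{"x":-0.001,"y":0,"z":0.008,"wx":0,"wy":-0.001,"wz":0,"fingers":-0.8},{"x":0,"y":0,"z":0.003,"wx":0,"wy":0,"wz":0,"fingers":-0.8},{"x":0,"y":0,"z":0,"wx":0,"wy":0,"wz":0,"fingers":-0.8}], force=30)

```text
clock: 12.9
tool_pos: [0.6514, -0.1451, 0.1329]
eef_rot: [0.99, 0.142, 0.0, 0.0]
contact_force: [-0.2, 0.6, -0.6]
opening: 0.309
```

```bash
python3 -c "
from plant import *;from h import *
to(get_state(),[.652,-.1445,.128],16)"
```

```text
pos [ 0.6514 -0.1451  0.1329] yaw 16.3 q [ 0.38  0.9  -0.46  1.51  0.48  0.85  0.04] F [-0.2  0.6 -0.6] op 0.309 t 12.9
shift units [ 0.001  -0.0005  0.0061] turn units [ 0.0003 -0.0001  0.0015]
```

Emit:
apply_moves(series=[{"x":0.001,"y":0,"z":0.004,"wx":0,"wy":0,"wz":0,"fingers":-0.8},{"x":0,"y":0,"z":0.004,"wx":0,"wy":0,"wz":0,"fingers":-0.8},{"x":0,"y":0,"z":0.002,"wx":0,"wy":0,"wz":0,"fingers":-0.8},{"x":0,"y":0,"z":0,"wx":0,"wy":0,"wz":0,"fingers":-0.8}], force=30)

```text
clock: 13.4
tool_pos: [0.6527, -0.1449, 0.1256]
eef_rot: [0.99, 0.141, 0.001, 0.001]
contact_force: [-1.3, 0.4, 2.7]
opening: 0.308
```

```bash
python3 -c "
from plant import *;from h import *
to(get_state(),[.652,-.1445,.121],16)"
```

```text
pos [ 0.6527 -0.1449  0.1256] yaw 16.3 q [ 0.38  0.91 -0.45  1.51  0.49  0.83  0.03] F [-1.3  0.4  2.7] op 0.308 t 13.4
shift units [-0.0007 -0.0007  0.0057] turn units [ 0.0005 -0.0004  0.0015]
```

Contact is consistent: 2.7 N means about 2 mm sunk, and the position says 2.5 mm.

Emit:
apply_moves(series=[{"x":0,"y":0,"z":0.003,"wx":0,"wy":0,"wz":0,"fingers":-0.8},{"x":0,"y":0,"z":0.003,"wx":0,"wy":0,"wz":0,"fingers":-0.8},{"x":0,"y":0,"z":0,"wx":0,"wy":0,"wz":0,"fingers":-0.8}], force=30)

```text
clock: 13.78
tool_pos: [0.6528, -0.1449, 0.1215]
eef_rot: [0.99, 0.141, 0.001, 0.001]
contact_force: [-2.3, -0.6, 5.3]
opening: 0.311
```

```bash
python3 -c "
from plant import *;from h import *
to(get_state(),[.652,-.1445,.121],16)"
```

```text
pos [ 0.6528 -0.1449  0.1215] yaw 16.3 q [ 0.38  0.92 -0.45  1.51  0.49  0.83  0.03] F [-2.3 -0.6  5.3] op 0.311 t 13.775
shift units [-0.0008 -0.0008  0.0006] turn units [ 0.0007 -0.0005  0.0014]
```

```bash
python3 -c "
from plant import *;from h import *
for i in range(10):
    p,d=snapshot('side');s=get_state();print(s['tool_pos'].round(4),s['contact_force'].round(1),round(s['opening'],3))
w,_=snapshot('top')
cv2.imwrite('pics/s5.png',np.hstack([cv2.resize(p[60:220,160:360,::-1],(500,400)),cv2.resize(w[140:260,140:360,::-1],(300,164)).repeat(1,0) if 0 else cv2.copyMakeBorder(cv2.resize(w[140:250,140:240,::-1],(300,330)),0,70,0,0,cv2.BORDER_CONSTANT)]))
"
```

```text
[ 0.6528 -0.1449  0.1216] [-2.1 -0.6  5.3] 0.315
[ 0.6528 -0.1449  0.1216] [-1.6 -0.3  5.1] 0.313
[ 0.6528 -0.1449  0.1215] [-1.6 -0.4  4. ] 0.31
[ 0.6528 -0.1449  0.1215] [-1.2 -0.6  4.9] 0.312
[ 0.6528 -0.1449  0.1215] [-1.   0.9  5.1] 0.308
[ 0.6528 -0.1449  0.1215] [-2.6  0.   4.6] 0.312
[ 0.6528 -0.1449  0.1214] [-1.2  0.6  4.8] 0.311
[ 0.6528 -0.145   0.1214] [-1.6 -0.   4.5] 0.313
[ 0.6528 -0.1449  0.1214] [-1.8 -0.2  4.9] 0.312
[ 0.6528 -0.1449  0.1214] [-2.8  0.2  4.8] 0.307
```

View pics/s5.png

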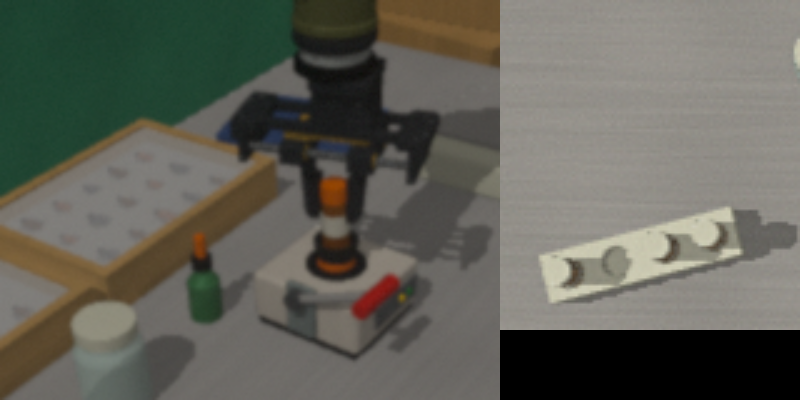

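The side crop shows the vial upright in the sunken cup at (335,230), the lever up at (375,297), and the fingers clear of the cup. The top crop shows the other three vials still in their pockets. Pose and force held steady over 0.5 s, so I'm handing in.

```bash
python3 -c "
from plant import *
print(finish_job());s=get_state();print(s['tool_pos'],s['contact_force'],s['clock'])"
```

```text
the job is handed in; nothing more can be done
None
the job is handed in; nothing more can be done
```

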